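# Box up the middle tile of the interlocking puzzle

## Task

A customer has bought the middle tile of the three-tile wooden puzzle on the sloping display stand: lift it straight out of the sloping face, leaving the two side tiles seated in the stand and not knocking the other goods about. Lay it gently in the open gift box with its grip bar up, then tip the lid shut and press the edge opposite the hinge down past the spring catch until it clicks fully closed, without forcing it.

Things in the scene. Friction and masses are not known exactly. Their poses are not given: they have to be found in the camera images.
- stand: Fixed wooden stand, its tray sloping 30 degrees, low edge towards the robot. Origin: centre of the pocket floor, 75 mm above the table. x: up the slope; y: across, level; z: square out of the sloping face (up and towards the robot). Pocket 73 (x) by 147 (y) mm, 26 deep, flush with the tiles; outside 98 by 172 mm. Three loose interlocking tiles fill it with 1 to 1.5 mm play.
- tile: Middle tile, pale wood, 50-100 g. Origin: centre of underside; axes as the stand's. 70 (x) x 44 (y) x 26 mm, plus T tabs in y (78 mm over them) locked into the side tiles. On top a grip bar along y: 14 mm thick (x), 72 long, z 26 to 48 mm; its ends are 6 mm from the side tiles' bars, so pinch the 14 mm. Leaves only along the stand's z, free after 26 mm; side pull jams it and drags the side tiles.
- tile_left: Loose side tile on the stand's +y side, same pale wood, 70 (x) by 48 (y) by 26 mm, 50 g, with a T slot, and a bar (27 mm long, 14 thick, 22 high) in line with the middle one. Its origin and axes coincide with the middle tile's while both are seated.
- tile_right: The same, mirrored, on the stand's -y side. Its origin and axes coincide with the middle tile's while both are seated.
- box: Dark wooden box on the foam pad, outside 160 (x) by 140 (y) by 62 mm high, walls and floor 6 mm. Origin: centre of underside, 20 mm above the table. Pressed, it sinks level up to 12 mm, springy (about 1 mm per N after the first few N; varies with its hidden weight). Lid hinge along x on top of the -y wall (y -70, z 62 mm); spring catch 6 mm proud of the middle of the +y wall, z 52 mm.
- box_in (a point): Centre of the box's inner floor, 6 mm above its underside; axes as the box's.
- lid (a joint): Lid angle: 0 closed, grows as it opens, to 1.85 rad; it starts leaning back past upright. Pushed from behind to below about 1.5 rad it sinks by itself (damped, 1 to 2 s) and rests on the catch at about 0.07 rad. From there the free edge needs some 10 to 18 N downward over 11 mm relative to the box to snap to 0, against a hard stop, where it stays. Over 60 N breaks it.
- lid_edge (a point): Point to press: on the lid's outer face, 145 mm from the hinge, 7 mm inside the middle of the free edge. Lid: panel 162 (x) by 150 by 8 mm, outer face 8.5 mm outside the hinge line. y: from hinge to free edge, z: out of the outer face. Closed, this point is 70.5 mm above the box's underside.
- pad: Fixed grey foam pad under the box, 190 (x) by 170 (y) by 20 mm. Origin: centre of its underside, on the table; axes as the box's.
Things that resemble listed ones, but are neither listed nor needed, are in the scene too. Leave any pink or purple look-alike of the tile_right alone.

How it is judged:
By the outcome, as a careful person would: the job done as asked, in the order asked, and still so for the second after the job is handed in, with the robot touching nothing.
It also fails if it takes over 69 s, if anything falls off the work surface, if the arm or the gripper's body presses on something with over 40 N, if the wrist force passes 120 N, or if a joint passes its speed limit or range.

## Robot

A 6-joint arm with a two-finger parallel gripper is mounted at the origin on the work surface. World frame = base frame: x ahead of the robot, y to its left, z up, the work surface at z = 0. Lengths are in m, angles in degrees, forces in N, time in s.
With the tool pointing down it reaches from about 0.4 to 0.825 m from the base axis. Payload 7 kg.
Tool frame: the origin (TCP) lies on the centre line of the jaws, within the pads' length; the fingertips stand 8 mm ahead of it and the grasp point (between the pads) lies 11 mm behind it; z points along the fingers, y is the line along which they close (so a half turn about z gives the same grasp; the last joint's range is limited). The gripper opens to 88 mm and grips with 3 to 60 N. Pads are 19 mm wide; open, the fingers measure 130 mm over their backs; the gripper's body (78 mm by 193 mm) begins 47 mm behind the grasp point.
Start: joints at [-59.754, 20.546, 0.682, 0, -70.136, -16.507], TCP at [0.16, -0.656, 0.235] pointing down, gripper open.
Joint ranges: [-176.03, 176.03], [-82.01, 121.73], [-58.28, 71.71], [-173.87, 95.51], [-174.79, -0.11], [-173.66, 173.66]. Speed limits (degrees/s): [136.94, 136.94, 172.46, 180, 180, 180].

## Interface

Orientations are given as [roll, pitch, yaw] about the fixed x, y, z axes, in that order (R = Rz(yaw) Ry(pitch) Rx(roll)).
In Python, from plant import r gives the robot as it stands.
- The arm moves only by the tool carry_out, never from a script. Its argument "targets" is a list of rows, each a list of 6 numbers: the shift along the tool's x, y, z scaled (see below), then the turn, a rotation vector about the tool's x, y, z scaled (see below). A call has 1 to 5 rows; each row shifts and turns the commanded pose from where the row before left it, along the tool's axes as they then stand; what a row does not reach is not made up. The controller multiplies each number of a shift by 0.5 m and each number of a turn by 60 degrees. A row lasts 1/8 s, in which the tool goes at most 62.5 mm and 10.7 degrees, less where a joint would pass 70% of its speed; a pose out of reach is approached as far as the arm can. A call with a number of a shift or a turn outside -1 to 1 is refused whole. A call with a gripper value outside its range is refused whole. "hand" is the opening, from 0 (shut) to 1 (fully open), set as the call begins (left out, the last holds). The fingers move at their own pace and stop on an object; "squeeze" is the grip in N (left out, the last holds). Time passes only in rows, so rows that do not move let the fingers close. It gives the time, the measured TCP pose, the force, the opening and the grip force at its end, in the units of the state.
- r.get_state(): the state, without advancing time (a new reading comes with each control period).
- r.capture(name): name is "side" or "top"; returns the picture (400x640x3 uint8, red, green, blue); there is no depth.
- r.camera_info(name): a dict with "K" (3x3 intrinsics, pixels), "distortion" ([k1, k2, p1, p2, k3] as OpenCV has them; the pictures are not rectified), "eye" and "attitude" of the camera in the world. Camera axes: x right, y down, z forward; pixel columns grow to the right and rows downward; lengths in m; the calibration is good to about 2 mm. A picture is of the moment at which its call begins. camera_info takes no time and is no camera call.
- r.close_job(): hands the job in; it is judged then, once.
The state is a dict: "time_s": time; "joints": joint angles; "qd": joint speeds; "joint_torque": joint torques, N m; "tcp_pos": TCP position; "eef_rot": TCP orientation; "contact_force": force on the tool from outside, world axes, zero at the start; "moment": the same for the moment, N m; "gripper_width": finger opening in m; "gripper_force": force on a finger pad.
Only numpy, scipy, OpenCV 4.12 (cv2) and the standard library are available. Lean on these libraries where they do the work, as an engineer would, in place of code of your own. Each camera call takes 0.05 s, during which the arm holds its last target. There are 200 camera calls.

## Working session

There is one attempt and no reset: what is moved stays moved. The work goes in short steps, Python scripts to look and compute and a tool call to move; the robot and the scene stay as the last step left them, time stands still between calls to the robot, and variables do not carry over. Pictures are saved under pics/ and viewed, at most 10 in all, crops included, and the job is handed in when it is done.

Besides the shell and the picture viewer there is one more tool, called after "Call:" as name(argument=value, ...) on one line, values as JSON. carry_out: Moves the arm, as the interface text tells. Its arguments: {"type":"object","properties":{"targets":{"type":"array","items":{"type":"array","items":{"type":"number","minimum":-1,"maximum":1}}},"hand":{"type":"number"},"squeeze":{"type":"number"}},"required":["targets"]}

```bash
mkdir -p pics; ls
python3 - <<'E'
from plant import r
import cv2
for n in("top","side"):
    im=r.capture(n);cv2.imwrite(f"pics/{n}0.png",im[:,:,::-1]);i=r.camera_info(n);print(n,i)
print(r.get_state())
E
```

```text
pics
top {'K': array([[405.28184205,   0.        , 316.79634128],
       [  0.        , 405.28184205, 194.52074945],
       [  0.        ,   0.        ,   1.        ]]), 'distortion': array([0.00709862, 0.        , 0.        , 0.        , 0.        ]), 'eye': array([ 0.43193665, -0.03056797,  0.92154008]), 'attitude': array([-1.66797244e+02, -1.60312941e-01, -8.73949439e+01])}
side {'K': array([[498.15447265,   0.        , 322.42173749],
       [  0.        , 498.15447265, 195.78371491],
       [  0.        ,   0.        ,   1.        ]]), 'distortion': array([-0.09710558,  0.        ,  0.        ,  0.        ,  0.        ]), 'eye': array([0.34801193, 0.91011072, 0.65699685]), 'attitude': array([-1.19399974e+02, -3.42826276e-02, -1.65481114e+02])}
{'time_s': 0.1, 'joints': array([-5.97544016e+01,  2.05876009e+01,  6.40366815e-01, -1.80791773e-02,
       -7.01373508e+01, -1.65076626e+01]), 'qd': array([-0.00878399, -0.12621661,  0.1749997 ,  0.09376338,  0.03704663,
        0.0647457 ]), 'joint_torque': array([-2.74757695e-03, -5.84161520e+01,  2.93754190e+01,  7.01547280e+00,
        1.02704132e-02, -4.58959062e-05]), 'tcp_pos': array([ 0.160185  , -0.65528068,  0.23372247]), 'eef_rot': array([ 1.79914072e+02, -7.74042339e-03, -1.66268214e+02]), 'contact_force': array([ 0.02888326, -0.19887261, -0.04313049]), 'moment': array([ 0.01062655, -0.02435599,  0.01487833]), 'gripper_force': 0.0, 'gripper_width': 0.08773499445223157}
```

View pics/top0.png

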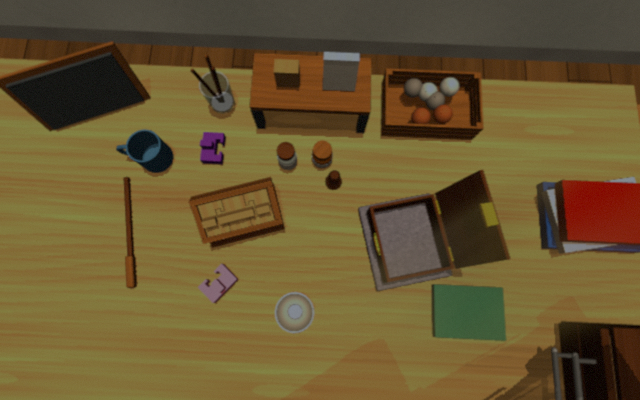

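View pics/side0.png

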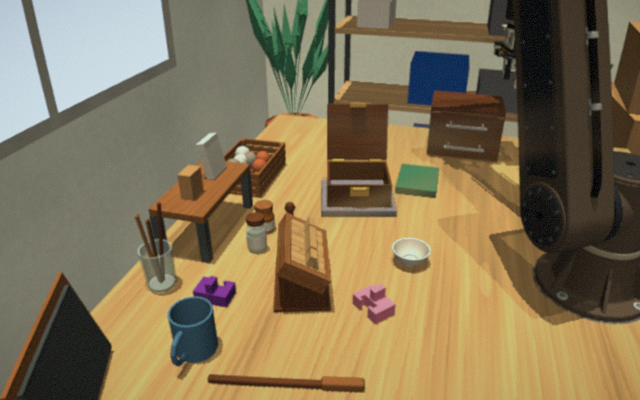

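The candidates for the tile are the stand's middle tile (top 238,213), the purple piece (212,148) and the pink piece (218,283). Only the one seated in the stand fits the description. The box is at (410,240) with its lid leaning to the right. I'll check both in a close crop.

```bash
cat > h.py <<'E'
import numpy as np, cv2
from plant import r
from scipy.spatial.transform import Rotation as R
def cam(n):
    i=r.camera_info(n); return i["K"],i["distortion"],i["eye"],R.from_euler("xyz",i["attitude"],degrees=True).as_matrix()
def ray(n,px):
    K,d,e,A=cam(n); p=cv2.undistortPoints(np.array(px,float).reshape(-1,1,2),K,d)[:,0]
    v=np.c_[p,np.ones(len(p))]@A.T; return e,v
def onz(n,px,z):
    e,v=ray(n,px); return e+v*((np.asarray(z)-e[2])/v[:,2])[:,None]
def onplane(n,px,p0,nn):
    e,v=ray(n,px); return e+v*(((p0-e)@nn)/(v@nn))[:,None]
def proj(n,P):
    K,d,e,A=cam(n); Rm=A.T; return cv2.projectPoints(np.array(P,float).reshape(-1,1,3),cv2.Rodrigues(Rm)[0],-Rm@e,K,d)[0][:,0]
def tri(pa,pb,na="top",nb="side"):
    e1,v1=ray(na,[pa]);e2,v2=ray(nb,[pb]);v1=v1[0];v2=v2[0]
    s=np.linalg.lstsq(np.c_[v1,-v2],e2-e1,rcond=None)[0]
    a=e1+s[0]*v1;b=e2+s[1]*v2; return (a+b)/2,np.linalg.norm(a-b)
E
python3 - <<'E'
import cv2,numpy as np
t=cv2.imread("pics/top0.png");s=cv2.imread("pics/side0.png")
f=lambda im,x,y,w,h,k:cv2.convertScaleAbs(cv2.resize(im[y:y+h,x:x+w],None,fx=k,fy=k,interpolation=cv2.INTER_CUBIC),alpha=1.5)
cv2.imwrite("pics/c1.png",f(t,180,170,115,85,6.5))
cv2.imwrite("pics/c2.png",f(t,350,165,165,130,4.5))
a=f(s,265,200,80,115,5);b=f(s,315,95,85,125,4.5)
h=max(a.shape[0],b.shape[0]);a=cv2.copyMakeBorder(a,0,h-a.shape[0],0,0,0);b=cv2.copyMakeBorder(b,0,h-b.shape[0],0,0,0)
cv2.imwrite("pics/c3.png",np.hstack([a,b]));
from h import *
print(onz("top",[(238,213),(410,240)],[.1,.03]))
E
```

```text
[[ 0.5780671   0.13614055  0.1       ]
 [ 0.54769366 -0.23324583  0.03      ]]
```

View pics/c1.png

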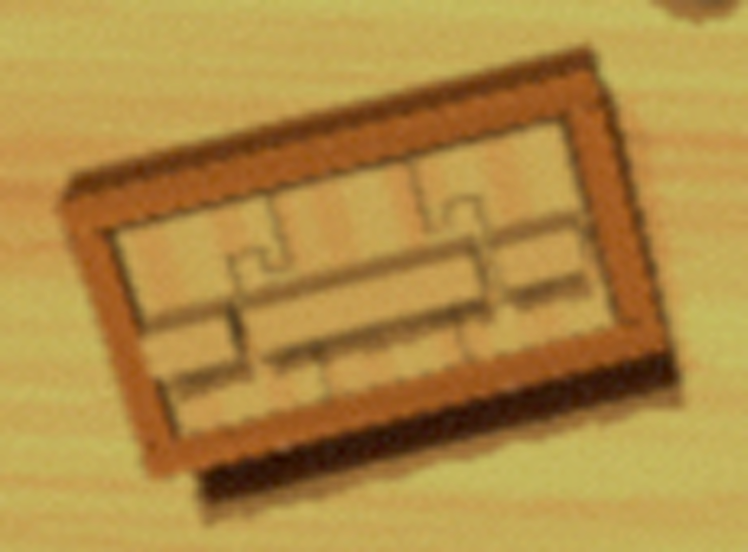

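View pics/c2.png

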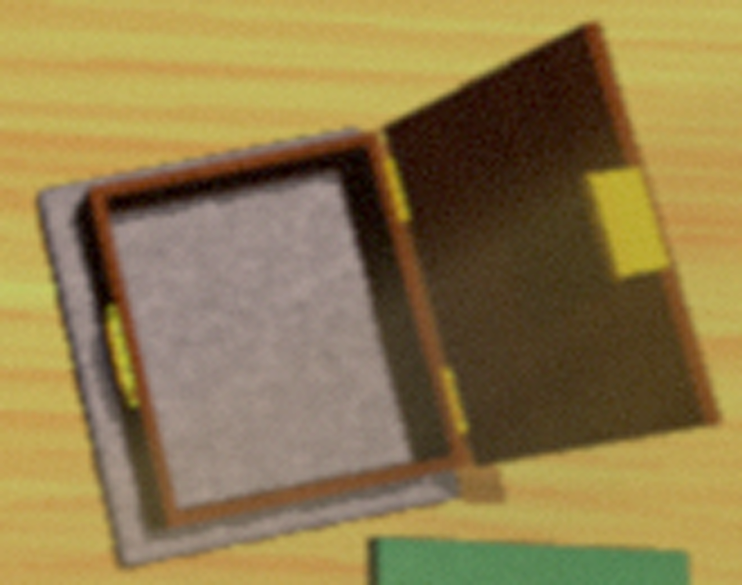

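View pics/c3.png

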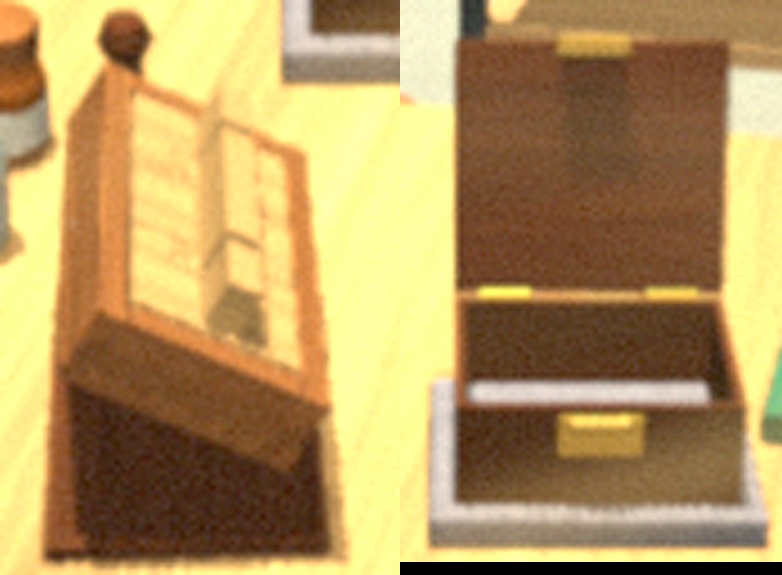

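c1 confirms the choice: the middle tile's bar runs from crop (240,315) to (485,270), and the rim and pocket corners are clear. c2 and c3 show the box rim, hinge and catch on the expected sides. Next I'll cast rays for both poses.

Run:
```python
from h import *
np.set_printoptions(precision=4,suppress=True)
def un(pts,o,k,sx=0): return (np.array(pts,float)-[sx,0]+.5)/k-.5+np.array(o)
def fit2(P,M):  # 2D rigid
    p=P.mean(0);m=M.mean(0);H=(M-m).T@(P-p)
    a=np.arctan2(H[0,1]-H[1,0],H[0,0]+H[1,1]);c,s=np.cos(a),np.sin(a)
    Q=np.array([[c,-s],[s,c]]);t=p-Q@m;return np.degrees(a),t,np.linalg.norm(P-(M@Q.T+t),axis=1)*1e3
# order (+x,+y),(+x,-y),(-x,-y),(-x,+y)
sg=np.array([[1,1],[1,-1],[-1,-1],[-1,1]])
rim=sg*[.049,.086];poc=sg*[.0365,.0735]
T=un([(68,212),(598,78),(668,352),(152,475),(108,232),(565,122),(615,325),(170,437)],(180,170),6.5)
S=un([(103,312),(115,72),(303,153),(327,408),(133,302),(133,93),(283,153),(298,370)],(265,200),5)
M=np.r_[rim,poc]
for n,px in(("top",T),("side",S)):
    c=np.array([.578,.136,.0975]);yaw=15.
    for _ in range(20):
        A=(R.from_euler("z",yaw,degrees=True)*R.from_euler("y",-30,degrees=True)).as_matrix()
        P=onplane(n,px,c,A[:,2]); L=(P-c)@A
        da,t,res=fit2(L[:,:2],M)
        yaw+=da; c=c+A[:,1]*t[1]+A[:,0]*t[0]; c=c*[1,1,0]+[0,0,.075+.026*np.cos(np.pi/6)]
    print(n,"stand face centre",c,yaw,"floor",c-.026*A[:,2],t,res)
B=un([(95,189),(380,135),(468,465),(168,526)],(350,165),4.5)
Bs=un([(460,408),(460,300),(718,297),(743,406)],(315,95),4.5,400)
for n,px in(("top",B),("side",Bs)):
    P=onz(n,px,[.082]*4);print(n,"box",fit2(P[:,:2],sg*[.08,.07]))
Pd=un([(40,195),(122,565)],(350,165),4.5);P=onz("top",Pd,[.02]*2);print("pad +y edge len",np.linalg.norm(P[0]-P[1]))
for px in[((592,25),(458,42)),((716,420),(727,42))]:
    print("lid free corner",tri(un([px[0]],(350,165),4.5)[0],un([px[1]],(315,95),4.5,400)[0]))
```

```text
top stand face centre [0.5789 0.1398 0.0975] 16.69504479260672 floor [0.5914 0.1435 0.075 ] [ 0. -0.] [4.98   2.059  1.4576 3.6417 0.9065 1.4731 3.1625 1.8684]
side stand face centre [0.5767 0.1444 0.0975] 17.453667219129965 floor [0.5891 0.1483 0.075 ] [-0. -0.] [2.0499 7.3623 3.1204 3.6408 2.2838 3.0115 3.7396 4.087 ]
top box (np.float64(13.413005161502811), array([ 0.5476, -0.2241]), array([2.0829, 1.5925, 2.0667, 1.0897]))
side box (np.float64(15.007750775090612), array([ 0.5457, -0.2191]), array([1.6955, 5.0409, 1.4107, 4.6358]))
pad +y edge len 0.18475542854943683
lid free corner (array([ 0.6529, -0.3176,  0.2237]), np.float64(0.0021527146892597973))
lid free corner (array([ 0.499 , -0.3569,  0.2242]), np.float64(0.001361106704380498))
```

Run:
```python
from h import *
np.set_printoptions(precision=4,suppress=True)
t=cv2.imread("pics/top0.png");s=cv2.imread("pics/side0.png")
def hole(im,box):
    x,y,w,h=box;k=6;c=cv2.resize(im[y:y+h,x:x+w],None,fx=k,fy=k,interpolation=cv2.INTER_CUBIC)
    hs=cv2.cvtColor(c,cv2.COLOR_BGR2HSV); return c,hs
c,hs=hole(t,(180,170,115,85))
for q in[(80,220),(330,160),(640,200),(300,330),(30,400),(300,420)]:
    X,Y=[int(v*6/6.5) for v in q];print(q,hs[Y,X])
m=((hs[:,:,0]<14)&(hs[:,:,2]>95)).astype(np.uint8)*255
m=cv2.morphologyEx(m,cv2.MORPH_OPEN,np.ones((5,5)));m=cv2.morphologyEx(m,cv2.MORPH_CLOSE,np.ones((9,9)))
cs,hi=cv2.findContours(m,cv2.RETR_CCOMP,cv2.CHAIN_APPROX_NONE)
for a,b in zip(cs,hi[0]):
    if cv2.contourArea(a)>15000:
        rr=cv2.minAreaRect(a);bx=(cv2.boxPoints(rr)+.5)/6-.5+[180,170];print("hole" if b[3]>=0 else "outer",rr[1],bx.tolist())
        ap=cv2.approxPolyDP(a,25,True)[:,0];print(((ap+.5)/6-.5+[180,170]).tolist())
# bar top corners: order (+x,+y),(+x,-y),(-x,-y),(-x,+y)
bt=(np.array([(243,306),(478,248),(490,297),(250,357)])+.5)/6.5-.5+[180,170]
for yaw in(16.7,17.4):
    A=(R.from_euler("z",yaw,degrees=True)*R.from_euler("y",-30,degrees=True)).as_matrix()
    o=np.array([.591,.1445,.075])
    for _ in range(10):
        P=onplane("top",bt,o+.048*A[:,2],A[:,2]);L=(P-o)@A;d=L[:,:2].mean(0);o=o+A[:,0]*d[0]+A[:,1]*d[1];o[2]=.075
    print("bar origin",o,"\n",L*1e3)
```

```text
(80, 220) [ 14 204 110]
(330, 160) [ 14 215 103]
(640, 200) [ 17 169 110]
(300, 330) [ 20 151 132]
(30, 400) [ 23 138 129]
(300, 420) [ 14 206 104]
bar origin [0.5917 0.1435 0.075 ] 
 [[  8.128   36.2205  48.    ]
 [  8.3743 -37.7332  48.    ]
 [ -8.0495 -37.2581  48.    ]
 [ -8.4528  38.7708  48.    ]]
bar origin [0.5916 0.1438 0.075 ] 
 [[  8.5775  36.0993  48.    ]
 [  7.9048 -37.7844  48.    ]
 [ -8.5168 -37.1357  48.    ]
 [ -7.9655  38.8208  48.    ]]
```

```bash
cat >> h.py <<'E'
np.set_printoptions(precision=4,suppress=True)
from scipy.spatial.transform import Slerp
O=np.array([.5915,.144,.075]);SR=R.from_euler("z",16.9,degrees=True)*R.from_euler("y",-30,degrees=True)
FL=R.from_matrix(np.array([[0,-1,0],[-1,0,0],[0,0,-1.]]))  # tool x=-y, tool y=-x, tool z=-z
GR=SR*FL
BX=np.array([.547,-.222,.02]);BR=R.from_euler("z",14.2,degrees=True)
BG=BR*FL
def st(p): return O+SR.apply(p)
def bx(p): return BX+BR.apply(p)
def plan(way):   # way: list of (pos,Rot,nrows)
    s=r.get_state();p=s["tcp_pos"];q=R.from_euler("xyz",s["eef_rot"],degrees=True)
    for P,Q,n in way:
        sl=Slerp([0,1],R.concatenate([q,Q]));p0,q0=p,q
        for i in range(1,n+1):
            p1=p0+(np.array(P)-p0)*i/n;q1=sl(i/n)
            row=np.r_[q.inv().apply(p1-p)/.5,np.degrees((q.inv()*q1).as_rotvec())/60]
            print(np.round(row,3).tolist());p,q=p1,q1
def now():
    s=r.get_state();print("t",s["time_s"],"p",s["tcp_pos"],"e",s["eef_rot"],"F",s["contact_force"],"w",s["gripper_width"],"gf",s["gripper_force"],"j",s["joints"])
E
python3 - <<'E'
from h import *
down=R.from_euler("z",16.9,degrees=True)*FL
m=Slerp([0,1],R.concatenate([R.from_euler("xyz",r.get_state()["eef_rot"],degrees=True),down]))
print(st([0,0,.1]),GR.as_euler("xyz",True))
plan([([.40,-.33,.33],m(.6),9),([.5,.08,.28],down,10),(st([0,0,.1]),GR,5)])
E
```

```text
[0.5437 0.1295 0.1616] [-150.     0.   -73.1]
[-0.069, 0.058, -0.021, 0.0, 0.0, -0.104]
[-0.075, 0.05, -0.021, 0.0, 0.0, -0.104]
[-0.08, 0.041, -0.021, 0.0, 0.0, -0.104]
[-0.084, 0.033, -0.021, 0.0, 0.0, -0.104]
[-0.087, 0.023, -0.021, 0.0, 0.0, -0.104]
[-0.089, 0.014, -0.021, 0.0, 0.0, -0.104]
[-0.09, 0.004, -0.021, 0.0, 0.0, -0.104]
[-0.09, -0.006, -0.021, 0.0, 0.0, -0.104]
[-0.088, -0.015, -0.021, 0.0, 0.0, -0.104]
[-0.084, 0.01, 0.01, 0.0, 0.0, -0.062]
[-0.084, 0.004, 0.01, 0.0, 0.0, -0.062]
[-0.084, -0.001, 0.01, 0.0, 0.0, -0.062]
[-0.084, -0.007, 0.01, 0.0, 0.0, -0.062]
[-0.084, -0.012, 0.01, 0.0, 0.0, -0.062]
[-0.083, -0.018, 0.01, 0.0, 0.0, -0.062]
[-0.081, -0.023, 0.01, 0.0, 0.0, -0.062]
[-0.08, -0.028, 0.01, 0.0, 0.0, -0.062]
[-0.078, -0.033, 0.01, 0.0, 0.0, -0.062]
[-0.075, -0.038, 0.01, 0.0, 0.0, -0.062]
[-0.014, -0.022, 0.047, 0.1, 0.0, 0.0]
[-0.014, -0.017, 0.049, 0.1, 0.0, 0.0]
[-0.014, -0.012, 0.051, 0.1, 0.0, 0.0]
[-0.014, -0.007, 0.052, 0.1, -0.0, -0.0]
[-0.014, -0.001, 0.052, 0.1, 0.0, -0.0]
```

Call:
carry_out(targets=[[-0.069,0.058,-0.021,0,0,-0.104],[-0.075,0.05,-0.021,0,0,-0.104],[-0.08,0.041,-0.021,0,0,-0.104],[-0.084,0.033,-0.021,0,0,-0.104],[-0.087,0.023,-0.021,0,0,-0.104]], hand=0.55, squeeze=20)

```text
time_s: 0.72
tcp_pos: [0.2944, -0.4729, 0.2871]
eef_rot: [180.0, 0.0, -134.9]
contact_force: [0.6, -0.6, -0.6]
gripper_width: 0.0491
gripper_force: 0.0
```

Call:
carry_out(targets=[[-0.089,0.014,-0.021,0,0,-0.104],[-0.09,0.004,-0.021,0,0,-0.104],[-0.09,-0.006,-0.021,0,0,-0.104],[-0.088,-0.015,-0.021,0,0,-0.104]])

```text
time_s: 1.23
tcp_pos: [0.4005, -0.3277, 0.3292]
eef_rot: [180.0, 0.0, -109.9]
contact_force: [0.7, -0.2, -0.3]
gripper_width: 0.0484
gripper_force: 0.0
```

Run:
```python
from h import *
now()
down=R.from_euler("z",16.9,degrees=True)*FL
plan([([.5,.08,.28],down,10),(st([0,0,.1]),GR,5)])
```

```text
t 1.225 p [ 0.4005 -0.3277  0.3292] e [ 179.9845    0.0124 -109.892 ] F [ 0.6874 -0.1932 -0.2995] w 0.04837865491363054 gf 0.0 j [-17.5494   2.6909  -9.823   -0.0133 -77.501   -2.3398]
[-0.083, 0.009, 0.01, 0.0, 0.0, -0.061]
[-0.084, 0.004, 0.01, 0.0, 0.0, -0.061]
[-0.084, -0.002, 0.01, 0.0, 0.0, -0.061]
[-0.084, -0.007, 0.01, 0.0, 0.0, -0.061]
[-0.083, -0.012, 0.01, 0.0, 0.0, -0.061]
[-0.082, -0.018, 0.01, 0.0, 0.0, -0.061]
[-0.081, -0.023, 0.01, 0.0, 0.0, -0.061]
[-0.079, -0.028, 0.01, 0.0, 0.0, -0.061]
[-0.077, -0.033, 0.01, 0.0, 0.0, -0.061]
[-0.075, -0.038, 0.01, 0.0, 0.0, -0.061]
[-0.014, -0.022, 0.047, 0.1, 0.0, -0.0]
[-0.014, -0.017, 0.049, 0.1, 0.0, -0.0]
[-0.014, -0.012, 0.051, 0.1, -0.0, 0.0]
[-0.014, -0.007, 0.052, 0.1, -0.0, 0.0]
[-0.014, -0.001, 0.052, 0.1, 0.0, -0.0]
```

Call:
carry_out(targets=[[-0.083,0.009,0.01,0,0,-0.061],[-0.084,0.004,0.01,0,0,-0.061],[-0.084,-0.002,0.01,0,0,-0.061],[-0.084,-0.007,0.01,0,0,-0.061],[-0.083,-0.012,0.01,0,0,-0.061]])

```text
time_s: 1.85
tcp_pos: [0.4502, -0.124, 0.3038]
eef_rot: [180.0, 0.0, -91.7]
contact_force: [0.4, 0.3, -0.3]
gripper_width: 0.0482
gripper_force: 0.0
```

Call:
carry_out(targets=[[-0.082,-0.018,0.01,0,0,-0.061],[-0.081,-0.023,0.01,0,0,-0.061],[-0.079,-0.028,0.01,0,0,-0.061],[-0.077,-0.033,0.01,0,0,-0.061],[-0.075,-0.038,0.01,0,0,-0.061]])

```text
time_s: 2.48
tcp_pos: [0.5012, 0.0796, 0.2787]
eef_rot: [180.0, 0.0, -73.4]
contact_force: [0.7, -0.5, 0.3]
gripper_width: 0.0484
gripper_force: 0.0
```

Call:
carry_out(targets=[[-0.014,-0.022,0.047,0.1,0,0],[-0.014,-0.017,0.049,0.1,0,0],[-0.014,-0.012,0.051,0.1,0,0],[-0.014,-0.007,0.052,0.1,0,0],[-0.014,-0.001,0.052,0.1,0,0]])

```text
time_s: 3.1
tcp_pos: [0.5545, 0.1111, 0.1832]
eef_rot: [-152.1, -1.1, -74.2]
contact_force: [2.2, -1.4, 3.2]
gripper_width: 0.0482
gripper_force: 0.0
```

Call:
carry_out(targets=[[0,0,0,0,0,0],[0,0,0,0,0,0]])

```text
time_s: 3.35
tcp_pos: [0.557, 0.1091, 0.1856]
eef_rot: [-152.1, -1.1, -74.5]
contact_force: [1.3, 0.2, 0.3]
gripper_width: 0.0482
gripper_force: 0.0
```

Run:
```python
from h import *
now()
im=r.capture("top");im2=r.capture("side")
cv2.imwrite("pics/t1.png",im[:,:,::-1]);cv2.imwrite("pics/s1.png",im2[:,:,::-1])
k=4;a=cv2.resize(im[150:270,175:305,::-1],None,fx=3,fy=3,interpolation=2);b=cv2.resize(im2[180:320,235:365,::-1],None,fx=3,fy=3,interpolation=2)
h=max(a.shape[0],b.shape[0]);a=cv2.copyMakeBorder(a,0,h-a.shape[0],0,0,0)
cv2.imwrite("pics/c4.png",cv2.convertScaleAbs(np.hstack([a,b]),alpha=1.4))
plan([(st([0,0,.05]),GR,5),(st([0,0,.0365]),GR,3)])
```

```text
t 3.35 p [0.557  0.1091 0.1856] e [-152.115    -1.1488  -74.5439] F [1.2982 0.1575 0.2594] w 0.04819159302547378 gf 0.0 j [ 33.2087  -1.7111 -52.4969  36.2164 -15.6599 -50.4941]
[-0.01, 0.007, 0.027, 0.007, -0.006, -0.002]
[-0.01, 0.007, 0.027, 0.007, -0.006, -0.002]
[-0.009, 0.007, 0.027, 0.007, -0.006, -0.002]
[-0.009, 0.007, 0.027, 0.007, -0.006, -0.002]
[-0.009, 0.007, 0.027, 0.007, -0.006, -0.002]
[-0.0, -0.0, 0.009, -0.0, -0.0, 0.0]
[-0.0, 0.0, 0.009, 0.0, 0.0, 0.0]
[-0.0, -0.0, 0.009, -0.0, -0.0, 0.0]
```

View pics/c4.png

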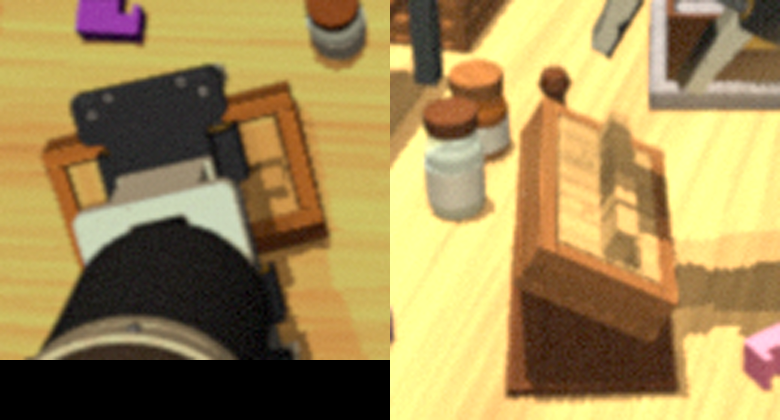

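The tool is over the middle tile, but the tilt fell short because j5 is only −16°, near the wrist singularity. I'll work out the wrist geometry from the readings before continuing.

```bash
cat > kin.py <<'E'
from h import *
from scipy.optimize import least_squares
D=[([-59.754,20.546,.682,0,-70.136,-16.507],[.16,-.656,.235],None),
([-17.5494,2.6909,-9.823,-.0133,-77.501,-2.3398],[.4005,-.3277,.3292],[179.9845,.0124,-109.892]),
([33.2087,-1.7111,-52.4969,36.2164,-15.6599,-50.4941],[.557,.1091,.1856],[-152.115,-1.1488,-74.5439])]
E_=lambda a,d:R.from_euler(a,d,degrees=True)
def fk(j,p,s4=1,s6=1):
    d1,L1,L2,a3,off,LT=p
    B=E_("z",j[0]); U=B*E_("y",j[1]); F=B*E_("y",j[1]-j[1]+0)
    th=j[PF]-0 if PF==2 else j[1]-j[2]
    if PF==2: th=-j[2]
    F=B*E_("y",th); W=F*E_("x",s4*j[3]); H=W*E_("y",-j[4]); T=H*E_("x",s6*j[5])
    pos=np.array([0,0,d1])+U.apply([0,0,L1])+F.apply([L2,0,a3])+W.apply([0,0,0])+H.apply([LT,off,0])
    return pos,T
if __name__=="__main__":
  for PF in(1,2):
   for s4 in(1,-1):
    for s6 in(1,-1):
     f=lambda p:np.concatenate([fk(j,p,s4,s6)[0]-x for j,x,_ in D])
     s=least_squares(f,[.2,.4,.4,0,-.19,.25]);print(PF,s4,s6,s.x,np.abs(s.fun).max()*1e3)
     for j,x,e in D[1:]:print("   z",fk(j,s.x,s4,s6)[1].apply([1,0,0]),E_("xyz",e).apply([0,0,1]))
E
python3 kin.py
```

```text
1 1 1 [ 0.3548  0.6883  0.4089  0.0876 -0.226   0.6691] 99.90146895438468
   z [-0.0003 -0.0001 -1.    ] [-0.0002  0.0003 -1.    ]
   z [ 0.2808  0.3744 -0.8837] [ 0.4555  0.1076 -0.8837]
1 1 -1 [ 0.3548  0.6883  0.4089  0.0876 -0.226   0.6691] 99.90146895438468
   z [-0.0003 -0.0001 -1.    ] [-0.0002  0.0003 -1.    ]
   z [ 0.2808  0.3744 -0.8837] [ 0.4555  0.1076 -0.8837]
1 -1 1 [ 0.197   0.6017  0.4634  0.0007 -0.192   0.369 ] 0.2278951182114186
   z [-0.0002  0.0003 -1.    ] [-0.0002  0.0003 -1.    ]
   z [ 0.4555  0.1076 -0.8837] [ 0.4555  0.1076 -0.8837]
1 -1 -1 [ 0.197   0.6017  0.4634  0.0007 -0.192   0.369 ] 0.2278951182114186
   z [-0.0002  0.0003 -1.    ] [-0.0002  0.0003 -1.    ]
   z [ 0.4555  0.1076 -0.8837] [ 0.4555  0.1076 -0.8837]
2 1 1 [-0.4304  0.8793  0.2334  0.3616 -0.2019  0.4176] 149.1801927868952
   z [ 0.0444 -0.0143 -0.9989] [-0.0002  0.0003 -1.    ]
   z [ 0.2586  0.3599 -0.8965] [ 0.4555  0.1076 -0.8837]
2 1 -1 [-0.4304  0.8793  0.2334  0.3616 -0.2019  0.4176] 149.1801927868952
   z [ 0.0444 -0.0143 -0.9989] [-0.0002  0.0003 -1.    ]
   z [ 0.2586  0.3599 -0.8965] [ 0.4555  0.1076 -0.8837]
2 -1 1 [-0.1567  0.6553  0.3457  0.136  -0.2064  0.2829] 97.0822643271309
   z [ 0.0446 -0.0139 -0.9989] [-0.0002  0.0003 -1.    ]
   z [ 0.4333  0.093  -0.8965] [ 0.4555  0.1076 -0.8837]
2 -1 -1 [-0.1567  0.6553  0.3457  0.136  -0.2064  0.2829] 97.0822643271309
   z [ 0.0446 -0.0139 -0.9989] [-0.0002  0.0003 -1.    ]
   z [ 0.4333  0.093  -0.8965] [ 0.4555  0.1076 -0.8837]
```

```bash
cat > ik.py <<'E'
import kin; from kin import *
kin.PF=1; P=[.197,.6017,.4634,.0007,-.192,.369]
def C(s6,k): j,x,e=D[k]; return fk(j,P,-1,s6)[1].inv()*E_("xyz",e)
S6=min((1,-1),key=lambda s:(C(s,1).inv()*C(s,2)).magnitude()); CC=C(S6,1)
LO=np.array([-176.03,-82.01,-58.28,-173.87,-174.79,-173.66]);HI=np.array([176.03,121.73,71.71,95.51,-.11,173.66])
def ik(pos,Q,seeds):
    out=[]
    for s in seeds:
        def f(j):
            p,T=fk(j,P,-1,S6); return np.r_[(p-pos)*10,((T*CC).inv()*Q).as_rotvec()*3]
        o=least_squares(f,np.clip(s,LO+.01,HI-.01),bounds=(LO,HI),max_nfev=60)
        if np.abs(o.fun).max()<1e-3 and not any(np.abs(o.x-q).max()<1 for q in out): out.append(o.x)
    return out
E
python3 - <<'E'
from ik import *
print(S6,(C(S6,1).inv()*C(S6,2)).magnitude())
j0=np.array(D[2][0]);rg=np.random.default_rng(0)
flip=E_("z",180)
sd=[j0,np.array([30,20,-30,0,-40,0])]+[rg.uniform(LO,HI) for _ in range(25)]
for h in(.2,.0365):
  for nm,Q in(("A",GR),("B",GR*flip)):
    for s in ik(st([0,0,h]),Q,sd): print(h,nm,s.round(1))
E
```

```text
-1 1.5555869421327689e-06
0.2 A [ 42.3 -13.8 -51.8  27.9 -27.3 -47.6]
0.2 B [ 42.3 -13.8 -51.8  27.9 -27.3 132.4]
```

Run:
```python
from ik import *
import ik
rg=np.random.default_rng(1)
sd=[np.array(D[2][0]),np.array([42.3,-13.8,-51.8,27.9,-27.3,-47.6])]+[np.r_[rg.uniform(-60,80),rg.uniform(-20,60),rg.uniform(-55,30),rg.uniform(-170,95),rg.uniform(-120,-2),rg.uniform(-170,170)] for _ in range(14)]
for b in(-30,-15,0,15,30):
  for h in(.0365,.1):
    for s in ik.ik(st([0,0,h]),GR*E_("y",b),sd): print(b,h,s.round(1))
```

```text
-30 0.0365 [  3.8  16.8 -17.9 -53.  -47.1  56.1]
-30 0.1 [  4.2   9.7 -19.3 -49.2 -50.4  50. ]
-15 0.0365 [ 21.2  10.2 -28.8 -33.6 -23.7  27.5]
-15 0.1 [ 23.5   2.3 -31.6 -26.2 -27.2  17.8]
```

```bash
cat >> ik.py <<'E'
def sim(way,j=None):
    s=r.get_state();p=s["tcp_pos"];q=E_("xyz",s["eef_rot"]);j=np.array(s["joints"]) if j is None else j
    for Pt,Q,n in way:
        sl=Slerp([0,1],R.concatenate([q,Q]));p0,q0=p,q
        for i in range(1,n+1):
            p1=p0+(np.array(Pt)-p0)*i/n;q1=sl(i/n);o=ik(p1,q1,[j])
            if not o: print("FAIL",i,Pt);return
            print(i,(o[0]).round(0),"step",np.abs(o[0]-j).max().round(1));j=o[0];p,q=p1,q1
E
python3 - <<'E'
from ik import *
G=GR*E_("y",-15)
sim([(st([0,0,.14]),G,10),(st([0,0,.1]),G,2)])
plan([(st([0,0,.14]),G,10),(st([0,0,.1]),G,2)])
E
```

```text
1 [ 34.  -2. -51.  30. -16. -45.] step 6.3
2 [ 34.  -2. -49.  24. -17. -39.] step 6.5
3 [ 35.  -3. -47.  17. -18. -32.] step 6.5
4 [ 34.  -3. -45.  11. -19. -26.] step 6.7
5 [ 33.  -3. -43.   4. -20. -19.] step 6.8
6 [ 32.  -3. -41.  -2. -22. -12.] step 6.7
7 [ 31.  -3. -38.  -7. -24.  -6.] step 6.5
8 [ 29.  -3. -36. -13. -26.   1.] step 6.3
9 [ 27.  -3. -34. -18. -28.   7.] step 6.0
10 [ 25.  -3. -33. -22. -30.  12.] step 5.6
1 [ 24.  -0. -32. -24. -29.  15.] step 2.7
2 [ 23.   2. -32. -26. -27.  18.] step 2.8
[-0.004, 0.004, -0.004, 0.003, -0.028, -0.002]
[-0.004, 0.004, -0.004, 0.003, -0.028, -0.002]
[-0.005, 0.004, -0.004, 0.003, -0.028, -0.002]
[-0.005, 0.004, -0.004, 0.003, -0.028, -0.002]
[-0.005, 0.004, -0.004, 0.003, -0.028, -0.002]
[-0.005, 0.004, -0.004, 0.003, -0.028, -0.002]
[-0.005, 0.004, -0.004, 0.003, -0.028, -0.002]
[-0.005, 0.004, -0.004, 0.003, -0.028, -0.002]
[-0.005, 0.004, -0.003, 0.003, -0.028, -0.002]
[-0.005, 0.004, -0.003, 0.003, -0.028, -0.002]
[0.01, 0.0, 0.039, 0.0, 0.0, 0.0]
[0.01, -0.0, 0.039, 0.0, 0.0, 0.0]
```

Leaning the tool 15° along the bar keeps the pads flat on it and stays well clear of the singularity. The path checks out, so I'll go.

Call:
carry_out(targets=[[-0.004,0.004,-0.004,0.003,-0.028,-0.002],[-0.004,0.004,-0.004,0.003,-0.028,-0.002],[-0.005,0.004,-0.004,0.003,-0.028,-0.002],[-0.005,0.004,-0.004,0.003,-0.028,-0.002],[-0.005,0.004,-0.004,0.003,-0.028,-0.002]])

```text
time_s: 4.08
tcp_pos: [0.5403, 0.1182, 0.1903]
eef_rot: [-150.9, 6.1, -69.8]
contact_force: [0.2, -0.3, 0.4]
gripper_width: 0.048
gripper_force: 0.0
```

Call:
carry_out(targets=[[-0.005,0.004,-0.004,0.003,-0.028,-0.002],[-0.005,0.004,-0.004,0.003,-0.028,-0.002],[-0.005,0.004,-0.004,0.003,-0.028,-0.002],[-0.005,0.004,-0.003,0.003,-0.028,-0.002],[-0.005,0.004,-0.003,0.003,-0.028,-0.002]])

```text
time_s: 4.7
tcp_pos: [0.5239, 0.125, 0.1955]
eef_rot: [-149.2, 13.1, -65.0]
contact_force: [1.1, 0.1, -0.8]
gripper_width: 0.0484
gripper_force: 0.0
```

Call:
carry_out(targets=[[0.01,0,0.039,0,0,0],[0.01,0,0.039,0,0,0],[0,0,0,0,0,0]])

```text
time_s: 5.08
tcp_pos: [0.5429, 0.1305, 0.1588]
eef_rot: [-149.4, 13.0, -65.1]
contact_force: [0.6, -0.9, 0.1]
gripper_width: 0.0483
gripper_force: 0.0
```

Run:
```python
from ik import *
now();G=GR*E_("y",-15)
plan([(st([0,0,.06]),G,3),(st([0,0,.0395]),G,4)])
im=r.capture("top");im2=r.capture("side")
cv2.imwrite("pics/t1.png",im[:,:,::-1]);cv2.imwrite("pics/s1.png",im2[:,:,::-1])
a=cv2.resize(im[150:270,175:305,::-1],None,fx=3,fy=3,interpolation=2);b=cv2.resize(im2[180:320,235:365,::-1],None,fx=3,fy=3,interpolation=2)
h=max(a.shape[0],b.shape[0]);a=cv2.copyMakeBorder(a,0,h-a.shape[0],0,0,0)
cv2.imwrite("pics/c5.png",cv2.convertScaleAbs(np.hstack([a,b]),alpha=1.4))
```

```text
t 5.075 p [0.5429 0.1305 0.1588] e [-149.3826   13.0264  -65.1136] F [ 0.565  -0.8532  0.0822] w 0.04833334784742968 gf 0.0 j [ 23.2023   2.6561 -31.3157 -26.7681 -27.6289  18.8323]
[0.007, -0.001, 0.024, 0.002, 0.001, 0.001]
[0.007, -0.001, 0.024, 0.002, 0.001, 0.001]
[0.007, -0.001, 0.024, 0.002, 0.001, 0.001]
[0.003, -0.0, 0.01, -0.0, -0.0, 0.0]
[0.003, 0.0, 0.01, 0.0, 0.0, 0.0]
[0.003, 0.0, 0.01, -0.0, 0.0, 0.0]
[0.003, -0.0, 0.01, 0.0, 0.0, 0.0]
```

View pics/c5.png

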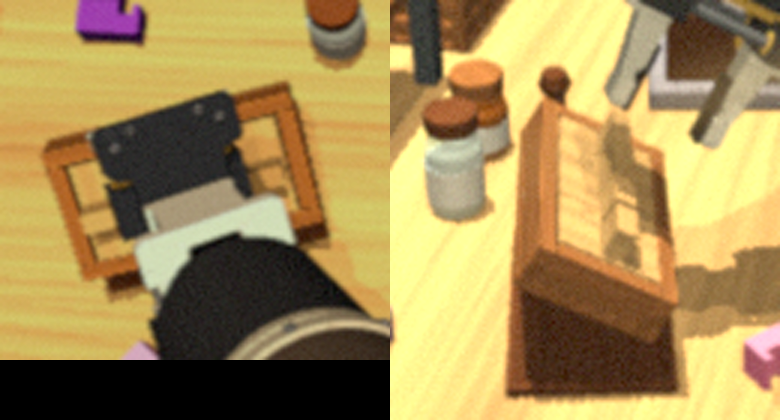

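c5 shows the gripper squarely above the middle tile and the fingertips straddling the bar line, at crop (620,100) and (705,140) in the side view. I'll descend.

Call:
carry_out(targets=[[0.007,-0.001,0.024,0.002,0.001,0.001],[0.007,-0.001,0.024,0.002,0.001,0.001],[0.007,-0.001,0.024,0.002,0.001,0.001]])

```text
time_s: 5.55
tcp_pos: [0.5625, 0.1345, 0.127]
eef_rot: [-149.0, 12.8, -65.4]
contact_force: [-0.3, 0.8, -1.0]
gripper_width: 0.0481
gripper_force: 0.0
```

Call:
carry_out(targets=[[0.003,0,0.01,0,0,0],[0.003,0,0.01,0,0,0],[0.003,0,0.01,0,0,0],[0.003,0,0.01,0,0,0],[0,0,0,0,0,0]])

```text
time_s: 6.18
tcp_pos: [0.5724, 0.1367, 0.1094]
eef_rot: [-149.0, 12.8, -65.4]
contact_force: [0.2, -0.8, -0.6]
gripper_width: 0.048
gripper_force: 0.0
```

Run:
```python
from ik import *
now();G=GR*E_("y",-15)
s=r.get_state();print("in stand",SR.inv().apply(s["tcp_pos"]-O))
plan([(st([0,0,.0395]),G,1)])
im2=r.capture("side")
cv2.imwrite("pics/c6.png",cv2.convertScaleAbs(cv2.resize(im2[200:300,265:365,::-1],None,fx=6,fy=6,interpolation=2),alpha=1.3))
```

```text
t 6.175 p [0.5724 0.1367 0.1094] e [-149.0304   12.8435  -65.3823] F [ 0.1991 -0.8247 -0.6332] w 0.0479984083629147 gf 0.0 j [ 21.0214   9.8208 -28.9843 -33.4249 -23.824   27.5715]
in stand [-0.0005 -0.0015  0.04  ]
[-0.003, -0.001, 0.002, -0.001, -0.001, 0.002]
```

View pics/c6.png

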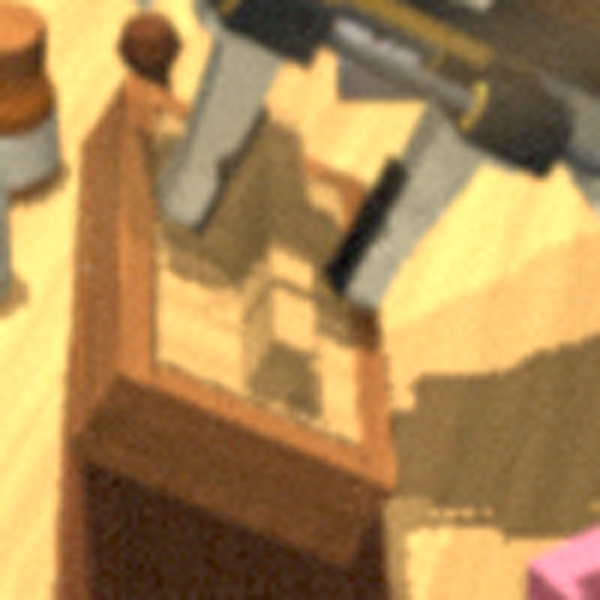

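c6 shows the fingertips at crop (190,225) and (365,300), either side of the bar and clear of the tile face. I'll close gently.

Call:
carry_out(targets=[[0,0,0,0,0,0],[0,0,0,0,0,0],[0,0,0,0,0,0],[0,0,0,0,0,0],[0,0,0,0,0,0]], hand=0.1, squeeze=5)

```text
time_s: 6.85
tcp_pos: [0.5722, 0.1367, 0.1098]
eef_rot: [-149.0, 12.8, -65.4]
contact_force: [-1.4, -0.3, 1.5]
gripper_width: 0.0141
gripper_force: 5.0
```

Call:
carry_out(targets=[[0,0,0,0,0,0],[0,0,0,0,0,0],[0,0,0,0,0,0]], hand=0)

```text
time_s: 7.22
tcp_pos: [0.5722, 0.1367, 0.1097]
eef_rot: [-149.0, 12.8, -65.4]
contact_force: [-2.2, -1.2, 2.7]
gripper_width: 0.0138
gripper_force: 5.0
```

Run:
```python
from ik import *
now();s=r.get_state();Q=E_("xyz",s["eef_rot"]);print("F stand",SR.inv().apply(s["contact_force"]),"M tool",Q.inv().apply(s["moment"]))
print("in stand",SR.inv().apply(s["tcp_pos"]-O))
```

```text
t 7.225 p [0.5722 0.1367 0.1097] e [-149.0107   12.8437  -65.3664] F [-2.238  -1.1733  2.6952] w 0.013844022338318511 gf 5.002330765128136 j [ 21.0296   9.7738 -28.9959 -33.4103 -23.8395  27.5566]
F stand [-0.8022 -0.472   3.5753] M tool [-1.9848  0.2687  0.0954]
in stand [-0.0004 -0.0014  0.0404]
```

Run:
```python
from ik import *
s=r.get_state();Q=E_("xyz",s["eef_rot"]);print("tool shift for 4mm along stand z",Q.inv().apply(SR.apply([0,0,.004]))/.5)
print("shift for 1mm stand x,y",Q.inv().apply(SR.apply([[.001,0,0],[0,.001,0]]))/.5)
```

```text
tool shift for 4mm along stand z [-0.0021 -0.     -0.0077]
shift for 1mm stand x,y [[ 0.     -0.002   0.    ]
 [-0.0019 -0.      0.0005]]
```

Call:
carry_out(targets=[[0,0,0,0,0,0],[0,0,0,0,0,0]], squeeze=25)

```text
time_s: 7.48
tcp_pos: [0.5722, 0.1367, 0.1097]
eef_rot: [-149.0, 12.8, -65.4]
contact_force: [-2.8, 0.2, 4.1]
gripper_width: 0.0137
gripper_force: 25.0
```

Call:
carry_out(targets=[[-0.0021,0,-0.0077,0,0,0],[-0.0021,0,-0.0077,0,0,0]])

```text
time_s: 7.72
tcp_pos: [0.5683, 0.1355, 0.1166]
eef_rot: [-149.0, 12.8, -65.4]
contact_force: [-0.3, 1.2, -1.2]
gripper_width: 0.0134
gripper_force: 25.0
```

Run:
```python
from ik import *
now();s=r.get_state();print("F stand",SR.inv().apply(s["contact_force"]))
print("in stand",SR.inv().apply(s["tcp_pos"]-O))
```

```text
t 7.725 p [0.5683 0.1355 0.1166] e [-149.0246   12.8335  -65.3814] F [-0.3021  1.2254 -1.206 ] w 0.013415140981529655 gf 24.998955130577087 j [ 21.3472   8.7709 -29.4248 -32.3923 -24.1884  26.227 ]
F stand [-0.5448  1.2602 -1.078 ]
in stand [-0.0005 -0.0014  0.0483]
```

The pull is straight and the forces are small, so I'll continue.

Call:
carry_out(targets=[[-0.0021,0,-0.0077,0,0,0],[-0.0021,0,-0.0077,0,0,0],[-0.0021,0,-0.0077,0,0,0]])

```text
time_s: 8.1
tcp_pos: [0.5626, 0.1339, 0.1273]
eef_rot: [-149.0, 12.8, -65.4]
contact_force: [0.2, 0.4, -1.6]
gripper_width: 0.0139
gripper_force: 25.0
```

Call:
carry_out(targets=[[-0.0021,0,-0.0077,0,0,0],[-0.0021,0,-0.0077,0,0,0],[-0.0021,0,-0.0077,0,0,0]])

```text
time_s: 8.48
tcp_pos: [0.5568, 0.1322, 0.1376]
eef_rot: [-149.0, 12.8, -65.4]
contact_force: [1.1, 0.5, -0.8]
gripper_width: 0.0138
gripper_force: 25.0
```

Run:
```python
from ik import *
now();s=r.get_state();print("F stand",SR.inv().apply(s["contact_force"]))
print("in stand",SR.inv().apply(s["tcp_pos"]-O))
im=r.capture("top");im2=r.capture("side")
a=cv2.resize(im[150:270,175:305,::-1],None,fx=3,fy=3,interpolation=2);b=cv2.resize(im2[180:320,235:365,::-1],None,fx=3,fy=3,interpolation=2)
h=max(a.shape[0],b.shape[0]);a=cv2.copyMakeBorder(a,0,h-a.shape[0],0,0,0)
cv2.imwrite("pics/c7.png",cv2.convertScaleAbs(np.hstack([a,b]),alpha=1.4))
```

```text
t 8.475 p [0.5568 0.1322 0.1376] e [-149.0054   12.8402  -65.3701] F [ 1.0884  0.5447 -0.7671] w 0.013784347493113682 gf 24.999014139175415 j [ 22.2587   5.7376 -30.5524 -29.5181 -25.4397  22.4511]
F stand [ 0.6554  0.2047 -1.2642]
in stand [-0.0005 -0.0012  0.0725]
```

View pics/c7.png

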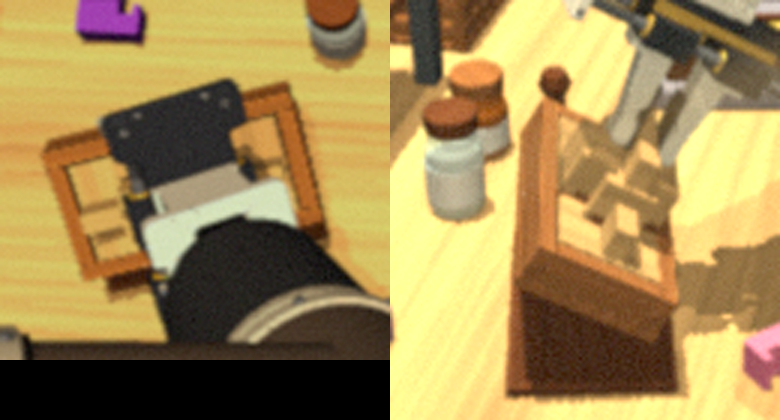

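c7 shows the tile lifted clear of the face with both side tiles still seated, and the jars and purple and pink pieces untouched. Next I'll plan the carry to the box.

Run:
```python
from ik import *
G=GR*E_("y",-15);A=BG*E_("y",-15)
way=[(st([0,-.001,.13]),G,3),([.50,.10,.27],SR*E_("y",12)*FL*E_("y",-15),5),([.53,-.06,.30],A,5),(bx([0,.018,.22]),A,5),(bx([0,.018,.09]),A,6),(bx([0,.018,.052]),A,5)]
sim(way);plan(way)
```

```text
1 [ 23.   3. -31. -27. -27.  19.] step 3.1
2 [ 24.   1. -32. -25. -28.  17.] step 2.8
3 [ 24.  -1. -32. -23. -30.  14.] step 2.7
1 [ 24.  -2. -31. -21. -34.  11.] step 4.8
2 [ 24.  -3. -29. -19. -39.   8.] step 5.0
3 [ 24.  -4. -27. -18. -44.   7.] step 5.1
4 [ 23.  -4. -24. -17. -50.   5.] step 5.0
5 [ 23.  -4. -22. -16. -54.   4.] step 5.0
1 [ 18.  -2. -17. -17. -61.   7.] step 6.3
2 [ 14.   1. -13. -17. -67.   9.] step 5.8
3 [ 10.   3.  -9. -17. -72.  11.] step 5.5
4 [  6.   6.  -5. -16. -77.  12.] step 5.2
5 [  3.   9.  -1. -15. -82.  13.] step 5.0
1 [  0.  11.  -1. -15. -82.  16.] step 3.2
2 [ -2.  12.  -1. -15. -81.  19.] step 3.1
3 [ -5.  14.  -1. -14. -81.  22.] step 3.0
4 [ -8.  16.   0. -14. -81.  25.] step 2.9
5 [-11.  17.   1. -14. -80.  28.] step 2.7
1 [-11.  18.  -1. -14. -78.  29.] step 2.4
2 [-11.  19.  -2. -14. -75.  29.] step 2.4
3 [-11.  20.  -4. -14. -73.  30.] step 2.4
4 [-11.  21.  -5. -14. -71.  31.] step 2.4
5 [-11.  22.  -6. -15. -68.  31.] step 2.4
6 [-11.  24.  -8. -15. -66.  32.] step 2.3
1 [-11.  24.  -8. -15. -65.  32.] step 0.8
2 [-11.  25.  -8. -15. -6
[... 587 characters left out ...]
59, 0.004, -0.029, -0.056, 0.001, 0.024]
[0.059, 0.004, -0.029, -0.056, 0.001, 0.024]
[0.06, 0.004, -0.029, -0.056, 0.001, 0.024]
[0.062, 0.009, 0.008, 0.0, 0.0, 0.0]
[0.062, 0.009, 0.008, 0.0, 0.0, 0.0]
[0.062, 0.009, 0.008, 0.0, 0.0, 0.0]
[0.062, 0.009, 0.008, -0.0, 0.0, 0.0]
[0.062, 0.009, 0.008, 0.0, 0.0, 0.0]
[0.011, 0.0, 0.042, 0.0, 0.0, 0.0]
[0.011, 0.0, 0.042, 0.0, 0.0, 0.0]
[0.011, 0.0, 0.042, 0.0, 0.0, 0.0]
[0.011, 0.0, 0.042, 0.0, 0.0, 0.0]
[0.011, 0.0, 0.042, 0.0, 0.0, 0.0]
[0.011, 0.0, 0.042, 0.0, 0.0, 0.0]
[0.004, 0.0, 0.015, 0.0, 0.0, 0.0]
[0.004, 0.0, 0.015, 0.0, 0.0, 0.0]
[0.004, 0.0, 0.015, 0.0, 0.0, 0.0]
[0.004, 0.0, 0.015, 0.0, 0.0, 0.0]
[0.004, 0.0, 0.015, 0.0, 0.0, 0.0]
```

Call:
carry_out(targets=[[-0.01,0,-0.037,0,0,0],[-0.01,0,-0.037,0,0,0],[-0.01,0,-0.037,0,0,0]])

```text
time_s: 8.95
tcp_pos: [0.5289, 0.1238, 0.1873]
eef_rot: [-149.0, 12.8, -65.4]
contact_force: [-0.3, 0.4, -0.8]
gripper_width: 0.0137
gripper_force: 25.0
```

Call:
carry_out(targets=[[-0.004,-0.004,-0.036,-0.039,0,0.01],[-0.004,-0.003,-0.036,-0.039,0,0.01],[-0.004,-0.001,-0.036,-0.039,0,0.01],[-0.004,0,-0.036,-0.039,0,0.01],[-0.004,0.002,-0.036,-0.039,0,0.01]])

```text
time_s: 9.57
tcp_pos: [0.4988, 0.1005, 0.27]
eef_rot: [-161.4, 14.1, -68.2]
contact_force: [-0.0, -0.5, -1.1]
gripper_width: 0.0137
gripper_force: 25.0
```

Call:
carry_out(targets=[[0.059,0.003,-0.03,-0.056,0.001,0.024],[0.059,0.003,-0.03,-0.056,0.001,0.024],[0.059,0.004,-0.029,-0.056,0.001,0.024],[0.059,0.004,-0.029,-0.056,0.001,0.024],[0.06,0.004,-0.029,-0.056,0.001,0.024]])

```text
time_s: 10.2
tcp_pos: [0.5298, -0.0602, 0.3]
eef_rot: [179.9, 15.0, -75.6]
contact_force: [1.1, 0.5, -0.7]
gripper_width: 0.0135
gripper_force: 25.0
```

Call:
carry_out(targets=[[0.062,0.009,0.008,0,0,0],[0.062,0.009,0.008,0,0,0],[0.062,0.009,0.008,0,0,0],[0.062,0.009,0.008,0,0,0],[0.062,0.009,0.008,0,0,0]])

```text
time_s: 10.82
tcp_pos: [0.544, -0.2057, 0.2398]
eef_rot: [180.0, 15.0, -75.5]
contact_force: [1.2, 0.0, -0.6]
gripper_width: 0.0137
gripper_force: 25.0
```

Run:
```python
from ik import *
now();A=BG*E_("y",-15)
plan([(bx([0,.017,.10]),A,6),(bx([0,.017,.054]),A,6)])
im=r.capture("top");im2=r.capture("side");cv2.imwrite("pics/t8.png",im[:,:,::-1]);cv2.imwrite("pics/s8.png",im2[:,:,::-1])
```

```text
t 10.825 p [ 0.544  -0.2057  0.2398] e [179.9664  14.9734 -75.5327] F [ 1.1901  0.0069 -0.5869] w 0.013732102621063875 gf 24.999935030937195 j [-10.8142  17.6276   1.1755 -13.6923 -80.3711  28.395 ]
[0.01, 0.0, 0.039, 0.0, -0.0, 0.001]
[0.01, 0.0, 0.039, 0.0, -0.0, 0.001]
[0.01, 0.0, 0.039, 0.0, -0.0, 0.001]
[0.01, 0.0, 0.039, 0.0, -0.0, 0.001]
[0.01, 0.0, 0.039, 0.0, -0.0, 0.001]
[0.01, 0.0, 0.039, 0.0, -0.0, 0.001]
[0.004, -0.0, 0.015, 0.0, 0.0, 0.0]
[0.004, -0.0, 0.015, 0.0, 0.0, 0.0]
[0.004, -0.0, 0.015, 0.0, -0.0, -0.0]
[0.004, 0.0, 0.015, -0.0, 0.0, -0.0]
[0.004, 0.0, 0.015, 0.0, 0.0, 0.0]
[0.004, 0.0, 0.015, 0.0, 0.0, 0.0]
```

Call:
carry_out(targets=[[0.02,0,0.037,0,0,0],[0.01,0,0.039,0,0,0],[0.01,0,0.039,0,0,0],[0.01,0,0.039,0,0,0],[0.01,0,0.039,0,0,0]])

```text
time_s: 11.55
tcp_pos: [0.5446, -0.2079, 0.1381]
eef_rot: [180.0, 15.0, -75.5]
contact_force: [0.6, 0.1, -0.8]
gripper_width: 0.0137
gripper_force: 25.0
```

Call:
carry_out(targets=[[0.01,0,0.039,0,0,0],[0.004,0,0.015,0,0,0],[0.004,0,0.015,0,0,0],[0.004,0,0.015,0,0,0]])

```text
time_s: 12.05
tcp_pos: [0.5451, -0.2084, 0.0962]
eef_rot: [-180.0, 14.9, -75.5]
contact_force: [-0.5, -1.0, 0.1]
gripper_width: 0.0138
gripper_force: 25.0
```

Call:
carry_out(targets=[[0.004,0,0.015,0,0,0],[0.004,0,0.015,0,0,0],[0.004,0,0.015,0,0,0],[0,0,0,0,0,0]])

```text
time_s: 12.55
tcp_pos: [0.5442, -0.2084, 0.0721]
eef_rot: [179.9, 15.0, -75.6]
contact_force: [-0.6, -0.5, -0.8]
gripper_width: 0.0136
gripper_force: 25.0
```

Call:
carry_out(targets=[[0.001,0,0.004,0,0,0],[0.001,0,0.004,0,0,0],[0,0,0,0,0,0]])

```text
time_s: 12.92
tcp_pos: [0.5446, -0.2084, 0.0687]
eef_rot: [180.0, 15.0, -75.5]
contact_force: [0.7, -0.7, -0.9]
gripper_width: 0.0139
gripper_force: 25.0
```

Call:
carry_out(targets=[[0.0005,0,0.002,0,0,0],[0,0,0,0,0,0]])

```text
time_s: 13.18
tcp_pos: [0.5446, -0.2084, 0.0677]
eef_rot: [180.0, 15.0, -75.5]
contact_force: [0.4, -0.5, -1.3]
gripper_width: 0.0138
gripper_force: 25.0
```

Call:
carry_out(targets=[[0.0005,0,0.002,0,0,0],[0,0,0,0,0,0]])

```text
time_s: 13.42
tcp_pos: [0.5446, -0.2084, 0.0666]
eef_rot: [180.0, 15.0, -75.5]
contact_force: [0.8, -0.1, -0.2]
gripper_width: 0.0139
gripper_force: 25.0
```

Call:
carry_out(targets=[[0.0005,0,0.002,0,0,0],[0,0,0,0,0,0]])

```text
time_s: 13.68
tcp_pos: [0.5446, -0.2084, 0.0662]
eef_rot: [180.0, 15.0, -75.5]
contact_force: [-1.5, 1.7, 5.2]
gripper_width: 0.0139
gripper_force: 25.0
```

Contact came at z 0.0662, which is the expected floor height. I'll release and rise straight up.

Call:
carry_out(targets=[[0,0,0,0,0,0],[0,0,0,0,0,0],[0,0,0,0,0,0]], hand=0.4)

```text
time_s: 14.05
tcp_pos: [0.5446, -0.2084, 0.0655]
eef_rot: [180.0, 15.0, -75.5]
contact_force: [0.5, 0.2, 0.6]
gripper_width: 0.034
gripper_force: 0.0
```

Call:
carry_out(targets=[[-0.005,0,-0.018,0,0,0],[-0.01,0,-0.037,0,0,0],[-0.015,0,-0.055,0,0,0],[-0.02,0,-0.074,0,0,0],[-0.02,0,-0.074,0,0,0]])

```text
time_s: 14.68
tcp_pos: [0.5446, -0.2081, 0.2022]
eef_rot: [-180.0, 14.9, -75.5]
contact_force: [0.7, 0.4, -0.2]
gripper_width: 0.0353
gripper_force: 0.0
```

Call:
carry_out(targets=[[-0.02,0,-0.074,0,0,0],[-0.02,0,-0.074,0,0,0]], hand=0)

```text
time_s: 14.92
tcp_pos: [0.5444, -0.2078, 0.2792]
eef_rot: [-179.9, 14.9, -75.5]
contact_force: [1.4, 0.5, 0.1]
gripper_width: 0.0203
gripper_force: 0.0
```

Run:
```python
from ik import *
now()
dn=BG  # tool down, tool y along box x
print("lid edge mid",[.576,-.337,.224])
b=[bx([0,-.10,.33]),bx([0,-.205,.32]),bx([0,-.205,.168]),bx([0,-.165,.168])]
print(b)
way=[(bx([-.02,-.12,.34]),dn,6),(bx([-.02,-.205,.30]),dn,3),(bx([-.02,-.205,.175]),dn,5)]
sim(way);plan(way)
im=r.capture("side");cv2.imwrite("pics/s9.png",im[:,:,::-1]);t=r.capture("top");cv2.imwrite("pics/t9.png",t[:,:,::-1])
a=cv2.resize(t[160:300,350:520,::-1],None,fx=2.2,fy=2.2,interpolation=2);b=cv2.resize(im[90:230,300:430,::-1],None,fx=2.2,fy=2.2,interpolation=2)
c=cv2.resize(im[190:320,260:345,::-1],None,fx=2.2,fy=2.2,interpolation=2)
h=max(x.shape[0] for x in(a,b,c));cv2.imwrite("pics/c9.png",cv2.convertScaleAbs(np.hstack([cv2.copyMakeBorder(x,0,h-x.shape[0],0,0,0) for x in(a,b)]),alpha=1.5))
```

```text
t 14.925 p [ 0.5444 -0.2078  0.2792] e [-179.934    14.8869  -75.5019] F [1.4323 0.5486 0.1424] w 0.02029552893240244 gf 0.0 j [-10.9602  16.4041   4.5457 -13.4997 -84.7479  27.4704]
lid edge mid [0.576, -0.337, 0.224]
[array([ 0.5715, -0.3189,  0.35  ]), array([ 0.5973, -0.4207,  0.34  ]), array([ 0.5973, -0.4207,  0.188 ]), array([ 0.5875, -0.382 ,  0.188 ])]
1 [-11.  16.   5. -11. -85.  27.] step 2.3
2 [-12.  16.   6.  -9. -85.  28.] step 2.3
3 [-13.  16.   7.  -7. -85.  28.] step 2.3
4 [-13.  16.   8.  -4. -85.  28.] step 2.2
5 [-14.  16.   9.  -2. -84.  28.] step 2.2
6 [-15.  16.  10.  -0. -84.  29.] step 2.2
1 [-17.  18.  11.  -0. -83.  31.] step 2.2
2 [-19.  20.  13.  -0. -83.  33.] step 2.3
3 [-21.  23.  15.  -0. -82.  35.] step 2.4
1 [-21.  23.  12.  -0. -79.  35.] step 2.9
2 [-21.  24.  10.  -0. -76.  35.] step 2.9
3 [-21.  24.   8.  -0. -73.  35.] step 2.9
4 [-21.  25.   6.  -0. -71.  35.] step 2.8
5 [-21.  26.   4.  -0. -68.  35.] step 2.8
[0.036, 0.007, -0.038, -0.0, 0.041, 0.001]
[0.038, 0.007, -0.036, -0.0, 0.041, 0.001]
[0.039, 0.007, -0.034, -0.0, 0.041, 0.001]
[0.041, 0.007, -0.033, -0.0, 0.041, 0.001]
[0.042, 0.007, -0.031, -0.0, 0.041, 0.001]
[0.044, 0.007, -0.029, -0.0, 0.041, 0.001]
[0.057, -0.0, 0.027, 0.0, -0.0, -0.0]
[0.057, 0.0, 0.027, 0.0, -0.0, 0.0]
[0.057, -0.0, 0.027, 0.0, -0.0, 0.0]
[0.0, -0.0, 0.05, 0.0, 0.0, 0.0]
[0.0, -0.0, 0.05, 0.0, 0.0, -0.0]
[0.0, -0.0, 0.05, 0.0, 0.0, 0.0]
[0.0, -0.0, 0.05, 0.0, 0.0, -0.0]
[0.0, -0.0, 0.05, 0.0, 0.0, -0.0]
```

View pics/c9.png

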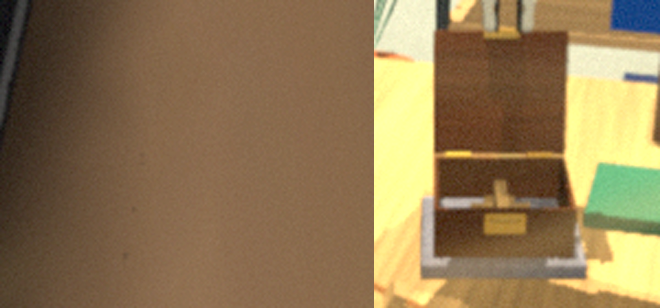

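Call:
carry_out(targets=[[0.036,0.007,-0.038,0,0.041,0.001],[0.038,0.007,-0.036,0,0.041,0.001],[0.039,0.007,-0.034,0,0.041,0.001],[0.041,0.007,-0.033,0,0.041,0.001],[0.042,0.007,-0.031,0,0.041,0.001]])

```text
time_s: 15.65
tcp_pos: [0.5551, -0.3209, 0.3456]
eef_rot: [180.0, 2.5, -75.8]
contact_force: [1.0, 0.0, -0.7]
gripper_width: 0.0003
gripper_force: 0.0
```

Call:
carry_out(targets=[[0.044,0.007,-0.029,0,0.041,0.001],[0.057,0,0.027,0,0,0],[0.057,0,0.027,0,0,0],[0.057,0,0.027,0,0,0]])

```text
time_s: 16.15
tcp_pos: [0.5783, -0.4265, 0.3175]
eef_rot: [180.0, 0.1, -75.9]
contact_force: [0.3, 0.5, -0.1]
gripper_width: 0.0003
gripper_force: 0.0
```

Run:
```python
from ik import *
now();s=r.get_state();print("box frame",BR.inv().apply(s["tcp_pos"]-BX))
plan([(bx([-.02,-.205,.175]),BG,5)])
```

```text
t 16.15 p [ 0.5783 -0.4265  0.3175] e [179.9855   0.1454 -75.8771] F [ 0.316   0.4946 -0.0771] w 0.0002725268691753036 gf 0.0 j [-20.9886  22.924   14.8675  -0.1116 -82.039   35.127 ]
box frame [-0.0198 -0.2059  0.2975]
[-0.0, 0.0, 0.049, 0.0, 0.0, -0.0]
[-0.0, 0.0, 0.049, 0.0, 0.0, -0.0]
[-0.0, 0.0, 0.049, 0.0, 0.0, -0.0]
[-0.0, 0.0, 0.049, 0.0, 0.0, -0.0]
[-0.0, 0.0, 0.049, 0.0, 0.0, -0.0]
```

The side half of c9 shows the tile in the box with its bar up, at crop (500,190). The arm blocks the top view. Now I'll go behind the lid and push it.

Call:
carry_out(targets=[[0,0,0.049,0,0,0],[0,0,0.049,0,0,0],[0,0,0.049,0,0,0],[0,0,0.049,0,0,0],[0,0,0.049,0,0,0]])

```text
time_s: 16.77
tcp_pos: [0.578, -0.4255, 0.1945]
eef_rot: [180.0, 0.1, -75.9]
contact_force: [-0.3, 0.2, -0.7]
gripper_width: 0.0002
gripper_force: 0.0
```

Call:
carry_out(targets=[[-0.024,0,0,0,0,0],[-0.024,0,0,0,0,0],[-0.024,0,0,0,0,0],[-0.024,0,0,0,0,0],[-0.018,0,0,0,0,0]])

```text
time_s: 17.4
tcp_pos: [0.5641, -0.3692, 0.1948]
eef_rot: [180.0, 0.2, -75.8]
contact_force: [0.5, 0.1, 0.0]
gripper_width: 0.0007
gripper_force: 0.0
```

Call:
carry_out(targets=[[-0.016,0,0,0,0,0],[-0.016,0,0,0,0,0],[-0.016,0,0,0,0,0],[-0.016,0,0,0,0,0],[-0.016,0,0,0,0,0]])

```text
time_s: 18.02
tcp_pos: [0.5543, -0.3309, 0.1942]
eef_rot: [179.9, 0.2, -75.9]
contact_force: [-0.1, -1.4, 0.9]
gripper_width: 0.0005
gripper_force: 0.2
```

Call:
carry_out(targets=[[-0.016,0,0,0,0,0],[-0.016,0,0,0,0,0],[-0.016,0,0,0,0,0],[-0.016,0,0,0,0,0]])

```text
time_s: 18.52
tcp_pos: [0.5464, -0.2998, 0.1943]
eef_rot: [179.9, 0.2, -75.9]
contact_force: [0.0, -0.2, -0.6]
gripper_width: 0.0004
gripper_force: 0.1
```

Run:
```python
from ik import *
now();s=r.get_state();print("box frame",BR.inv().apply(s["tcp_pos"]-BX))
im=r.capture("side");cv2.imwrite("pics/s10.png",im[:,:,::-1])
a=cv2.imread("pics/s9.png");d=cv2.absdiff(a,im[:,:,::-1].copy()).max(2)[90:200,315:400];print((d>50).mean(0).round(1)[::6],(d>50).mean(1).round(1)[::6])
```

```text
t 18.525 p [ 0.5464 -0.2998  0.1943] e [179.9218   0.2055 -75.8767] F [ 0.0167 -0.2152 -0.5564] w 0.0003535800171163303 gf 0.13229165621396533 j [-10.9217  17.4339  -9.2104  -0.1711 -63.5136  25.1216]
box frame [-0.0196 -0.0753  0.1743]
[0.  0.  0.  0.1 0.1 0.1 0.2 0.1 0.1 0.2 0.1 0.1 0.2 0.  0.1] [0.5 0.4 0.2 0.5 0.1 0.  0.  0.  0.  0.  0.  0.  0.  0.  0.  0.  0.  0.
 0. ]
```

Call:
carry_out(targets=[[-0.016,0,0,0,0,0],[-0.016,0,0,0,0,0],[-0.016,0,0,0,0,0],[-0.016,0,0,0,0,0],[-0.016,0,0,0,0,0]])

```text
time_s: 19.2
tcp_pos: [0.5367, -0.261, 0.1945]
eef_rot: [179.9, 0.2, -75.9]
contact_force: [-0.4, 0.4, 0.3]
gripper_width: 0.0006
gripper_force: 0.0
```

Call:
carry_out(targets=[[0,0,-0.06,0,0,0],[0,0,-0.06,0,0,0],[0,0,-0.06,0,0,0]])

```text
time_s: 19.58
tcp_pos: [0.5369, -0.2615, 0.2855]
eef_rot: [179.9, 0.2, -75.9]
contact_force: [0.1, -0.6, -0.1]
gripper_width: 0.0003
gripper_force: 0.0
```

Run:
```python
from ik import *
now();s=r.get_state();print("box frame",BR.inv().apply(s["tcp_pos"]-BX))
im=r.capture("side");cv2.imwrite("pics/s11.png",im[:,:,::-1])
# clasp (yellow) blobs and lid
hs=cv2.cvtColor(im[:,:,::-1].copy(),cv2.COLOR_BGR2HSV)[90:220,310:405];print("bright wall/brown per row:");print([(90+k,hs[k,20:75].mean(0).round(0).tolist()) for k in range(0,130,8)])
way=[(bx([0,.03,.2]),BG,4),(bx([0,.075,.12]),BG,4)]
plan(way);sim(way)
```

```text
t 19.575 p [ 0.5369 -0.2615  0.2855] e [179.9215   0.2017 -75.867 ] F [ 0.0688 -0.5533 -0.1283] w 0.0002716955073570195 gf 0.0 j [ -7.3355  11.749   -4.7619  -0.1657 -73.6361  21.5156]
box frame [-0.0195 -0.0358  0.2655]
bright wall/brown per row:
[(90, [21.0, 94.0, 118.0]), (98, [18.0, 121.0, 110.0]), (106, [11.0, 153.0, 154.0]), (114, [7.0, 167.0, 169.0]), (122, [13.0, 180.0, 175.0]), (130, [15.0, 151.0, 115.0]), (138, [30.0, 66.0, 130.0]), (146, [15.0, 156.0, 80.0]), (154, [14.0, 159.0, 46.0]), (162, [14.0, 160.0, 64.0]), (170, [14.0, 163.0, 57.0]), (178, [14.0, 169.0, 63.0]), (186, [14.0, 168.0, 65.0]), (194, [16.0, 161.0, 82.0]), (202, [16.0, 146.0, 77.0]), (210, [15.0, 51.0, 109.0]), (218, [18.0, 138.0, 152.0])]
[-0.034, -0.009, 0.035, -0.001, -0.0, -0.0]
[-0.034, -0.009, 0.035, -0.001, -0.0, -0.0]
[-0.034, -0.009, 0.035, -0.001, -0.0, -0.0]
[-0.034, -0.009, 0.035, -0.001, -0.0, -0.0]
[-0.023, 0.0, 0.04, 0.0, 0.0, -0.0]
[-0.022, -0.0, 0.04, 0.0, 0.0, 0.0]
[-0.023, 0.0, 0.04, 0.0, 0.0, 0.0]
[-0.023, 0.0, 0.04, 0.0, 0.0, -0.0]
1 [ -6.  11.  -7.  -0. -72.  20.] step 2.5
2 [ -4.  11.  -9.  -0. -69.  18.] step 2.4
3 [ -2.  11. -12.  -0. -67.  16.] step 2.3
4 [ -0.  12. -14.   0. -65.  14.] step 2.3
1 [  1.  12. -16.   0. -62.  13.] step 2.7
2 [  2.  12. -18.   0. -59.  12.] step 2.7
3 [  3.  13. -21.   0. -57.  11.] step 2.7
4 [  5.  13. -23.   0. -54.  10.] step 2.8
```

Call:
carry_out(targets=[[-0.034,-0.009,0,0,0,0],[-0.034,-0.009,0,0,0,0],[-0.034,-0.009,0,0,0,0],[-0.034,-0.009,0,0,0,0],[-0.034,0,0,0,0,0]])

```text
time_s: 20.25
tcp_pos: [0.5337, -0.1736, 0.2845]
eef_rot: [179.9, 0.2, -75.8]
contact_force: [-0.8, -0.4, 0.4]
gripper_width: 0.0008
gripper_force: 0.0
```

Call:
carry_out(targets=[[-0.034,0,0,0,0,0],[-0.02,0,0,0,0,0],[0,0,0,0,0,0],[0,0,0,0,0,0],[0,0,0,0,0,0]])

```text
time_s: 20.88
tcp_pos: [0.5272, -0.1492, 0.2847]
eef_rot: [179.9, 0.2, -75.9]
contact_force: [-1.0, -0.4, 0.5]
gripper_width: 0.0008
gripper_force: 0.0
```

Call:
carry_out(targets=[[0,0,0,0,0,0],[0,0,0,0,0,0],[0,0,0,0,0,0],[0,0,0,0,0,0],[0,0,0,0,0,0]])

```text
time_s: 21.5
tcp_pos: [0.5271, -0.1488, 0.2849]
eef_rot: [179.9, 0.2, -75.9]
contact_force: [-0.4, -0.3, 0.4]
gripper_width: 0.0005
gripper_force: 0.0
```

Run:
```python
from ik import *
now();s=r.get_state();print("box frame",BR.inv().apply(s["tcp_pos"]-BX))
im=r.capture("side");cv2.imwrite("pics/s12.png",im[:,:,::-1])
for y in(.0725,.0745,):print()
# predicted free-edge row vs lid angle
for a in(0,.07,.3,.8,1.4):
    p=bx([0,-.07+.15*np.cos(a)-.0085*np.sin(a),.062+.15*np.sin(a)+.0085*np.cos(a)]);print(a,proj("side",p))
g=im.astype(int);print([(k,g[k,330:345].mean(0).round(0).tolist()) for k in range(96,214,4)])
plan([(bx([0,.075,.12]),BG,5)])
```

```text
t 21.5 p [ 0.5271 -0.1488  0.2849] e [179.9214   0.2006 -75.8742] F [-0.3915 -0.3156  0.3683] w 0.00045546974795677574 gf 0.0 j [  4.6012   6.9332 -10.7065  -0.1938 -72.4711   9.5833]
box frame [-0.0013  0.0758  0.2649]


0 [[359.7191 183.5553]]
0.07 [[359.8555 179.5398]]
0.3 [[360.1632 165.5629]]
0.8 [[360.0171 135.1082]]
1.4 [[358.5549 109.6334]]
[(96, [135.0, 109.0, 72.0]), (100, [97.0, 78.0, 53.0]), (104, [94.0, 77.0, 54.0]), (108, [119.0, 113.0, 96.0]), (112, [134.0, 107.0, 90.0]), (116, [140.0, 86.0, 72.0]), (120, [192.0, 102.0, 66.0]), (124, [150.0, 87.0, 54.0]), (128, [134.0, 87.0, 54.0]), (132, [162.0, 151.0, 127.0]), (136, [122.0, 116.0, 103.0]), (140, [92.0, 97.0, 100.0]), (144, [45.0, 56.0, 68.0]), (148, [101.0, 89.0, 72.0]), (152, [207.0, 167.0, 98.0]), (156, [207.0, 164.0, 97.0]), (160, [120.0, 73.0, 41.0]), (164, [147.0, 93.0, 49.0]), (168, [133.0, 83.0, 45.0]), (172, [127.0, 81.0, 43.0]), (176, [67.0, 42.0, 25.0]), (180, [66.0, 41.0, 22.0]), (184, [58.0, 42.0, 31.0]), (188, [52.0, 31.0, 18.0]), (192, [53.0, 34.0, 21.0]), (196, [57.0, 37.0, 21.0]), (200, [64.0, 43.0, 24.0]), (204, [74.0, 52.0, 29.0]), (208, [90.0, 78.0, 65.0]), (212, [95.0, 82.0, 68.0])]
[0.001, -0.001, 0.058, 0.0, 0.001, -0.0]
[0.001, -0.001, 0.058, 0.0, 0.001, -0.0]
[0.0, -0.001, 0.058, 0.0, 0.001, -0.0]
[0.0, -0.001, 0.058, 0.0, 0.001, -0.0]
[0.0, -0.001, 0.058, 0.0, 0.001, -0.0]
```

Call:
carry_out(targets=[[0,-0.001,0.058,0,0,0],[0,-0.001,0.058,0,0,0],[0,-0.001,0.058,0,0,0],[0,0,0.058,0,0,0],[0,0,0.058,0,0,0]])

```text
time_s: 22.18
tcp_pos: [0.5283, -0.148, 0.1391]
eef_rot: [179.9, 0.2, -75.9]
contact_force: [0.5, 0.0, -0.1]
gripper_width: 0.0002
gripper_force: 0.0
```

Call:
carry_out(targets=[[0,0,0.02,0,0,0],[0,0,0.01,0,0,0],[0,0,0,0,0,0]])

```text
time_s: 22.55
tcp_pos: [0.5287, -0.148, 0.1255]
eef_rot: [180.0, 0.2, -75.9]
contact_force: [0.5, 0.2, 0.0]
gripper_width: 0.0004
gripper_force: 0.0
```

Call:
carry_out(targets=[[0,0,0.008,0,0,0],[0,0,0.008,0,0,0],[0,0,0,0,0,0]])

```text
time_s: 22.92
tcp_pos: [0.5281, -0.1479, 0.1167]
eef_rot: [179.9, 0.2, -75.9]
contact_force: [-0.4, 0.1, -0.1]
gripper_width: 0.0004
gripper_force: 0.0
```

Run:
```python
from ik import *
now();s=r.get_state();print("box frame",BR.inv().apply(s["tcp_pos"]-BX))
im=r.capture("side");cv2.imwrite("pics/s13.png",im[:,:,::-1])
g=im.astype(int);print([(k,g[k,330:340].mean(0).round(0).tolist()) for k in range(150,190,2)])
```

```text
t 22.925 p [ 0.5281 -0.1479  0.1167] e [179.908    0.2086 -75.8799] F [-0.3525  0.1182 -0.0648] w 0.00040551146313730244 gf 0.0 j [  4.6873  15.0146 -24.1035  -0.2453 -51.0072   9.5875]
box frame [-0.0002  0.0765  0.0967]
[(150, [113.0, 103.0, 80.0]), (152, [101.0, 87.0, 65.0]), (154, [208.0, 166.0, 98.0]), (156, [212.0, 170.0, 100.0]), (158, [158.0, 120.0, 70.0]), (160, [119.0, 72.0, 40.0]), (162, [142.0, 89.0, 48.0]), (164, [141.0, 89.0, 48.0]), (166, [139.0, 87.0, 47.0]), (168, [141.0, 89.0, 49.0]), (170, [131.0, 82.0, 44.0]), (172, [126.0, 80.0, 43.0]), (174, [94.0, 59.0, 34.0]), (176, [60.0, 38.0, 22.0]), (178, [60.0, 37.0, 20.0]), (180, [62.0, 39.0, 22.0]), (182, [61.0, 40.0, 26.0]), (184, [57.0, 44.0, 34.0]), (186, [52.0, 31.0, 15.0]), (188, [54.0, 34.0, 19.0])]
```

Call:
carry_out(targets=[[0.005,0,0.004,0,0,0],[0,0,0.004,0,0,0],[0,0,0.004,0,0,0]])

```text
time_s: 23.35
tcp_pos: [0.5288, -0.1504, 0.1107]
eef_rot: [179.9, 0.2, -75.9]
contact_force: [0.2, -0.2, -0.3]
gripper_width: 0.0007
gripper_force: 0.0
```

Call:
carry_out(targets=[[0,0,0.004,0,0,0],[0,0,0.004,0,0,0]])

```text
time_s: 23.6
tcp_pos: [0.5289, -0.1503, 0.1071]
eef_rot: [179.9, 0.2, -75.9]
contact_force: [-1.7, 1.0, 6.3]
gripper_width: 0.0005
gripper_force: 3.1
```

Call:
carry_out(targets=[[0,0,0.004,0,0,0],[0,0,0.004,0,0,0]])

```text
time_s: 23.85
tcp_pos: [0.5289, -0.1503, 0.1035]
eef_rot: [179.9, 0.2, -75.9]
contact_force: [-2.5, 1.6, 7.4]
gripper_width: 0.0004
gripper_force: 4.6
```

Call:
carry_out(targets=[[0,0,0.004,0,0,0],[0,0,0.004,0,0,0]])

```text
time_s: 24.1
tcp_pos: [0.5289, -0.1503, 0.0999]
eef_rot: [180.0, 0.2, -75.8]
contact_force: [-5.1, 2.0, 12.8]
gripper_width: 0.0003
gripper_force: 6.5
```

Call:
carry_out(targets=[[0,0,0.004,0,0,0],[0,0,0.004,0,0,0]])

```text
time_s: 24.35
tcp_pos: [0.5289, -0.1502, 0.0963]
eef_rot: [180.0, 0.2, -75.8]
contact_force: [-5.4, 3.1, 16.1]
gripper_width: 0.0004
gripper_force: 8.1
```

Call:
carry_out(targets=[[0,0,0.004,0,0,0],[0,0,0.004,0,0,0]])

```text
time_s: 24.6
tcp_pos: [0.5292, -0.1501, 0.092]
eef_rot: [-180.0, 0.2, -75.8]
contact_force: [-4.0, 3.3, 12.1]
gripper_width: 0.0002
gripper_force: 5.8
```

Call:
carry_out(targets=[[0,0,0.003,0,0,0],[0,0,0.003,0,0,0]])

```text
time_s: 24.85
tcp_pos: [0.5292, -0.1501, 0.0891]
eef_rot: [180.0, 0.2, -75.8]
contact_force: [-5.0, 3.9, 14.8]
gripper_width: 0.0005
gripper_force: 7.0
```

Call:
carry_out(targets=[[0,0,0.003,0,0,0],[0,0,0.003,0,0,0]])

```text
time_s: 25.1
tcp_pos: [0.5293, -0.1501, 0.0864]
eef_rot: [-180.0, 0.2, -75.8]
contact_force: [-5.1, 3.9, 15.7]
gripper_width: 0.0004
gripper_force: 8.2
```

Run:
```python
from ik import *
now()
for n in("side",):
    im=r.capture(n);g=im.astype(int);print([(k,g[k,330:340].mean(0).round(0).tolist()[0]) for k in range(150,200,2)])
```

```text
t 25.1 p [ 0.5293 -0.1501  0.0864] e [-179.9984    0.173   -75.8342] F [-5.061   3.9064 15.7178] w 0.0004138040412178104 gf 8.195141368196346 j [  4.4534  17.2028 -25.8448  -0.2337 -46.9803   9.8719]
[(150, 49.0), (152, 36.0), (154, 78.0), (156, 180.0), (158, 209.0), (160, 205.0), (162, 114.0), (164, 81.0), (166, 140.0), (168, 146.0), (170, 141.0), (172, 142.0), (174, 145.0), (176, 138.0), (178, 131.0), (180, 122.0), (182, 68.0), (184, 57.0), (186, 60.0), (188, 60.0), (190, 58.0), (192, 55.0), (194, 55.0), (196, 53.0), (198, 60.0)]
```

Call:
carry_out(targets=[[0,0,0.003,0,0,0]])

```text
time_s: 25.28
tcp_pos: [0.5294, -0.1501, 0.0858]
eef_rot: [-180.0, 0.2, -75.8]
contact_force: [-9.9, 7.1, 32.8]
gripper_width: 0.0004
gripper_force: 16.4
```

Call:
carry_out(targets=[[0,0,0.002,0,0,0],[0,0,0,0,0,0]])

```text
time_s: 25.52
tcp_pos: [0.5294, -0.1501, 0.0857]
eef_rot: [-180.0, 0.1, -75.8]
contact_force: [-11.4, 7.4, 33.2]
gripper_width: 0.0004
gripper_force: 16.1
```

Hard stop reached at 33 N: the lid is closed and the pad is fully compressed. I'll retreat and check that the lid stays shut.

Call:
carry_out(targets=[[0,0,-0.006,0,0,0],[0,0,-0.01,0,0,0],[0,0,-0.01,0,0,0],[0,0,-0.015,0,0,0],[0,0,-0.02,0,0,0]])

```text
time_s: 26.15
tcp_pos: [0.5285, -0.1503, 0.1129]
eef_rot: [179.9, 0.2, -75.9]
contact_force: [-0.5, 1.6, 0.1]
gripper_width: 0.0007
gripper_force: 0.0
```

Call:
carry_out(targets=[[0,0,-0.06,0,0,0],[0,0,-0.08,0,0,0],[0,0,-0.08,0,0,0],[0,0,-0.08,0,0,0],[0,0,0,0,0,0]])

```text
time_s: 26.78
tcp_pos: [0.5308, -0.1511, 0.2667]
eef_rot: [-179.7, 0.1, -75.9]
contact_force: [-0.5, 0.2, -0.9]
gripper_width: 0.0006
gripper_force: 0.0
```

Call:
carry_out(targets=[[0,0,0,0,0,0],[0,0,0,0,0,0],[0,0,0,0,0,0],[0,0,0,0,0,0]])

```text
time_s: 27.28
tcp_pos: [0.529, -0.1508, 0.2623]
eef_rot: [179.9, 0.2, -75.9]
contact_force: [-0.6, 0.6, -0.1]
gripper_width: 0.0005
gripper_force: 0.0
```

Run:
```python
from ik import *
now()
im=r.capture("side");cv2.imwrite("pics/s14.png",im[:,:,::-1]);g=im.astype(int);print([(k,g[k,330:340].mean(0).round(0).tolist()[0]) for k in range(150,200,2)])
a=cv2.imread("pics/side0.png");d=cv2.absdiff(a,im[:,:,::-1].copy()).max(2)
for nm,(x0,y0,x1,y1) in dict(stand=(270,205,335,310),jars=(245,195,275,255),pink=(350,280,400,325),purple=(190,270,240,310),bowl=(385,235,435,275)).items():print(nm,(d[y0:y1,x0:x1]>45).mean().round(3))
```

```text
t 27.275 p [ 0.529  -0.1508  0.2623] e [179.8657   0.2103 -75.876 ] F [-0.6386  0.6358 -0.0894] w 0.0004742738803121349 gf 0.0 j [  4.3609   7.9157 -12.4968  -0.1966 -69.7556   9.8316]
[(150, 203.0), (152, 208.0), (154, 208.0), (156, 207.0), (158, 164.0), (160, 112.0), (162, 136.0), (164, 142.0), (166, 138.0), (168, 136.0), (170, 128.0), (172, 124.0), (174, 121.0), (176, 114.0), (178, 68.0), (180, 65.0), (182, 64.0), (184, 63.0), (186, 58.0), (188, 49.0), (190, 52.0), (192, 52.0), (194, 53.0), (196, 55.0), (198, 58.0)]
stand 0.062
jars 0.0
pink 0.109
purple 0.0
bowl 0.508
```

```bash
python3 -c "
from plant import r
print(r.close_job())"
```

```text
the job is handed in; nothing more can be done
None
```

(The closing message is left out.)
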